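Set the stencil wheel to the flower and latch it

TASK

Press lightly on the face of the stencil wheel and drag it round until the flower pattern sits centred in the window of the white bridge; then push the latch post fully home towards the wheel so that its nose locks into the rim. Press on the wheel gently (never more than about 15 N) and do not disturb the bowl, jar, spatula and shaker around the stand.

Things in the scene. Friction and masses are not known exactly. Their poses are not given: they have to be found in the camera images.
- stand: white base 12 mm thick, fixed to the bench; origin under the wheel's axis at bench height; x points from the axis to the window, y from the axis to the latch, z up. A white bridge plate, top 66 mm above the bench, covers the disc where stand-x is over 22 mm (|stand-y| under 83 mm); the rest of the disc is open from above.
- window (a point): centre of the 52 x 52 mm window in the bridge, at the bridge's top, 62 mm from the wheel's axis
- hub: fixed bearing of the wheel; origin on the wheel's vertical axis, 42 mm above the bench, axes as the stand's. The wheel is a flat metal disc, 96 mm radius, 6 mm thick, with nothing on it to hold: turn it by friction under a pressed fingertip. Its face height differs from start to start, 10 mm below to 10 mm above this origin, and is not measured: find it by touch. More than 15 N on it is too much.
- wheel (a joint): wheel angle, rad, growing anticlockwise from above, no end stops; the flower is centred in the window at 0 and equally at 6.283 (a full turn). Six dark pierced patterns, 60 degrees apart, 62 mm from the axis: flower (five petals round a dot), then anticlockwise three bars, round, cross, square, two bars. Six rim notches lie half-way between them.
- latch (a joint): latch travel, m: 0 fully open, 0.018 fully home; slides along the stand's -y (to the axis), about 1.5 N friction, stays where it is left. Its 12 mm round nose enters a 14 mm rim notch with rounded mouth only when a pattern is centred in the window within about 4 degrees, and then centres the wheel; otherwise it butts against the rim.
- latch_post (a point): centre of the upright black latch post, 14 mm thick, 36 mm tall (top 18 mm above this point, 85 mm above the bench), moves with the latch; when open it is 158 mm from the wheel's axis. Push it from its outer side. Outside the post the bar it stands on reaches another 11 mm, its top 51 mm above the bench (16 mm below this point).
- bowl: white bowl, 110 mm across, 50 mm tall, loose bystander; origin under its centre
- jar: clear jar with metal lid, 48 mm across, 75 mm tall, loose bystander; origin under its centre
- spatula: white plastic spatula, 200 mm, lying on the bench, loose bystander
- shaker: steel shaker can, 44 mm across, 85 mm tall, loose bystander; origin under its centre
- drag_spot (a point): fixed point over the open part of the disc, 65 mm from the axis on the side away from the window, at hub height. The disc is sprung: it starts to sink at about 1.7 N, then 2 N per mm, with a hard stop after 3 mm (about 7.7 N). Its bearing drags with 0.18 N m (2.8 N at this radius), so a press of 5 to 9 N drives it; it may slip a little under the finger, and stays where it is left.

How it is judged:
On the way:
1. the flower is centred in the window (within 0.07 rad) with the latch still open (under 6 mm), for 0.2 s (value of joint latch below 0.006 m and (value of joint wheel between -0.07 and 0.07 rad or value of joint wheel between 6.213 and 6.353 rad)), for 0.2 s.
At the end, for the whole second after the job is handed in: the flower is centred in the window (wheel within 0.04 rad of 0 or 6.283) and at rest, and the latch is home (travel over 15.5 of its 18 mm) (value of joint latch above 0.0155 m and (value of joint wheel between -0.04 and 0.04 rad or value of joint wheel between 6.243 and 6.323 rad) and velocity of joint wheel between -0.05 and 0.05 rad/s); the robot touches nothing.
It fails at once if the wheel is pressed with more than 15 N (contact force between any of the fingers, the arm and hub above 15 N).
It fails at once if a bystander is moved by more than 25 mm (distance of any of bowl, jar, spatula, shaker from where it was at the start of the episode above 0.025 m).
It also fails if it takes over 64 s, if anything falls off the work surface, if the arm or the gripper's body presses on something with over 40 N, if the wrist force passes 120 N, or if a joint passes its speed limit or range.

ROBOT

A 6-joint arm with a two-finger parallel gripper is mounted at the origin on the work surface. World frame = base frame: x ahead of the robot, y to its left, z up, the work surface at z = 0. Lengths are in m, angles in rad, forces in N, time in s.
With the tool pointing down it reaches from about 0.375 to 0.975 m from the base axis. Payload 3.8 kg.
Tool frame: the origin (TCP) lies midway between the tips of the shut fingers; the grasp point (between the pads) lies 19 mm behind it; z points along the fingers, y is the line along which they close (so a half turn about z gives the same grasp; the last joint's range is limited). The gripper opens to 85 mm and grips with 20 to 120 N. Pads are 22 mm wide; open, the fingers measure 114 mm over their backs; the gripper's body (76 mm by 85 mm) begins 54 mm behind the grasp point. The pads swing forward as they close: fully open they stand 13 mm farther back than shut.
Start: joints at [-1.373, 0.264, 1.604, -0, 1.274, -0.037], TCP at [0.157, -0.656, 0.231] pointing down, gripper open.
Joint ranges: [-2.63, 2.63], [-0.94, 2.18], [0.31, 2.57], [-1.31, 4.45], [0, 2.66], [-2.55, 2.55]. Speed limits (rad/s): [2.57, 2.57, 3.14, 3.14, 3.14, 3.14].

INTERFACE

Orientations are given as a rotation vector (axis times angle).
In Python, from workcell import bot gives the robot as it stands.
- The arm moves only by the tool step_arm, never from a script. Its argument "motion" is a list of rows, each a list of 5 numbers: the finger opening in cm, from 0 to 8.54, then the shift along the tool's x, y, z in cm, then the turn about the tool's z in degrees. In form: [[claw, dx, dy, dz, twist], ...]. A call has 1 to 20 rows; each row is the pose to reach, as a shift and turn from the pose commanded when the call began, along the tool's axes at that moment; what a row does not reach only later rows make up. A row lasts 1/10 s, in which the tool goes at most 50 mm and 8.59 degrees, less where a joint would pass 70% of its speed; a pose out of reach is approached as far as the arm can. A call with a gripper value outside its range is refused whole. The fingers move at their own pace and stop on an object; "force" is the grip in N (left out, the last holds). Time passes only in rows, so rows that repeat a pose let the fingers close. It gives the time, the measured TCP pose, the force, the opening and the grip force at its end, in the units of the state.
- bot.read_state(): the state, without advancing time (a new reading comes with each control period).
- bot.read_camera(name): name is "scene" or "top" or "wrist"; returns (picture, depth): 384x512x3 uint8, red, green, blue; 384x512 float32, m along the optical axis (not along the pixel's ray), 0 where there is no reading.
- bot.calibration(name): a dict with "mtx" (3x3 intrinsics, pixels), "origin" and "orientation" of the camera in the world; the wrist camera has in their place "T_tool_cam" (4x4, takes a point from camera to tool coordinates, whose origin is the TCP and whose axes are the flange's). Camera axes: x right, y up, looking along -z (the intrinsics and any distortion apply to the point x, -y, -z); pixel columns grow to the right and rows downward; lengths in m; the calibration is good to about 2 mm. The wrist camera is an equidistant fisheye: a pixel r from the principal point sees the ray r / f radians off the axis. A picture is of the moment at which its call begins: read the wrist's pose just before it. calibration takes no time and is no camera call.
- bot.finish_job(): hands the job in; it is judged then, once.
The state is a dict: "time": time; "q": joint angles; "joint_vel": joint speeds; "joint_torque": joint torques, N m; "tool_pos": TCP position; "tcp_rot": TCP orientation; "wrist_force": force on the tool from outside, world axes, zero at the start; "torque": the same for the moment, N m; "width": opening from 0.0 (shut) to 1.0 (fully open); "grip_force": force on a finger pad.
Only numpy, scipy, OpenCV 4.12 (cv2) and the standard library are available. Lean on these libraries where they do the work, as an engineer would, in place of code of your own. Each camera call takes 0.05 s, during which the arm holds its last target. There are 200 camera calls.

## Working session

There is one attempt and no reset: what is moved stays moved. The work goes in short steps, Python scripts to look and compute and a tool call to move; the robot and the scene stay as the last step left them, time stands still between calls to the robot, and variables do not carry over. Pictures are saved under pics/ and viewed, at most 10 in all, crops included, and the job is handed in when it is done.

Besides the shell and the picture viewer there is one more tool, called after ">>>" in YAML: its name, and indented under it one key for each argument. step_arm: Moves the arm, as the interface text tells. Its arguments: {"type":"object","properties":{"motion":{"type":"array","items":{"type":"array","items":{"type":"number"}}},"force":{"type":"number"}},"required":["motion"]}

```bash
mkdir -p pics; ls
cat > h.py <<'E'
import numpy as np, cv2
from workcell import bot
from scipy.spatial.transform import Rotation as R
def snap(n):
    s=bot.read_state(); im,d=bot.read_camera(n); return s,im,d
E
python3 - <<'E'
from h import *
for n in ["top","scene"]:
    s,im,d=snap(n); c=bot.calibration(n); print(n,c)
    cv2.imwrite(f"pics/{n}0.png",cv2.cvtColor(im,cv2.COLOR_RGB2BGR)); np.savez(f"{n}0.npz",im=im,d=d)
print(s)
E
```

```text
pics
top {'mtx': array([[360.50428245,   0.        , 253.87839046],
       [  0.        , 360.50428245, 183.24207799],
       [  0.        ,   0.        ,   1.        ]]), 'origin': array([ 0.46796777, -0.04106404,  0.86514501]), 'orientation': array([ 0.14436205, -0.10711986, -1.57881297])}
scene {'mtx': array([[425.3642624 ,   0.        , 253.01860088],
       [  0.        , 425.3642624 , 194.48390716],
       [  0.        ,   0.        ,   1.        ]]), 'origin': array([ 1.32452703, -0.12820208,  0.78439439]), 'orientation': array([0.64476552, 0.60101532, 1.36493543])}
{'time': 0.05, 'q': array([-1.37293454e+00,  2.64758661e-01,  1.60539462e+00,  2.64807835e-05,
        1.27366445e+00, -3.69303206e-02]), 'joint_vel': array([-0.00080883,  0.0006096 , -0.00038504,  0.00017187,  0.00037482,
       -0.0004185 ]), 'joint_torque': array([ 8.75057376e-04, -5.17028296e+01, -3.68843615e+01, -6.61777449e-05,
        7.12692010e-03,  2.69239841e-06]), 'tool_pos': array([ 0.15687601, -0.65576773,  0.22994716]), 'tcp_rot': array([-3.11776583e+00, -3.67691868e-01,  2.41135480e-04]), 'wrist_force': array([-0.16784737, -0.26497593, -0.19391513]), 'torque': array([ 0.03965629, -0.03800027,  0.00511733]), 'grip_force': 0.0, 'width': 0.9957171459305572}
```

View pics/top0.png

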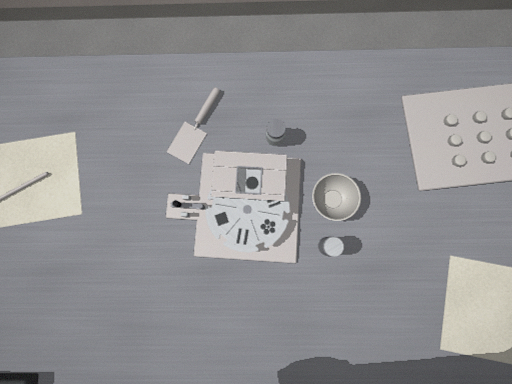

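View pics/scene0.png

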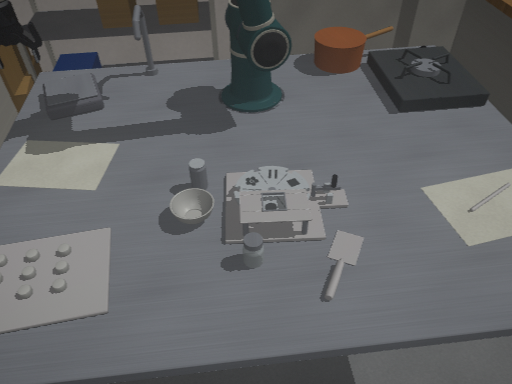

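The top view shows the wheel axis near (247,209), the window near (248,181), the latch post near (178,204) and the flower near (268,227). That puts the flower about 130° clockwise of the window. I'll measure it more finely.

```bash
cat >> h.py <<'E'
def ray(n,uv,z,c=None):
    c=c or bot.calibration(n); K=c["mtx"]
    p=np.atleast_2d(uv).astype(float); d=np.c_[(p[:,0]-K[0,2])/K[0,0],-(p[:,1]-K[1,2])/K[1,1],-np.ones(len(p))]
    d=d@R.from_rotvec(c["orientation"]).as_matrix().T; o=c["origin"]
    return o+d*((z-o[2])/d[:,2])[:,None]
E
python3 - <<'E'
from h import *
f=np.load("top0.npz"); im,d=f["im"],f["d"]
cr=im[135:275,150:350]
cv2.imwrite("pics/topcrop.png",cv2.cvtColor(cv2.resize(cr,None,fx=4,fy=4,interpolation=cv2.INTER_CUBIC),cv2.COLOR_RGB2BGR))
for n,uv,z in [("axis",(247,209),.045),("window",(248,181),.055),("post",(178,204),.085),("flower",(268,227),.045)]:
    print(n,ray("top",uv,z)[0].round(4),"depth z:",(.865-d[uv[1],uv[0]]).round(3))
E
```

```text
axis [ 0.5411 -0.006   0.045 ] depth z: 0.044
window [ 0.6041 -0.0091  0.055 ] depth z: 0.034
post [0.5503 0.143  0.085 ] depth z: 0.071
flower [ 0.4998 -0.0532  0.045 ] depth z: 0.048
```

View pics/topcrop.png

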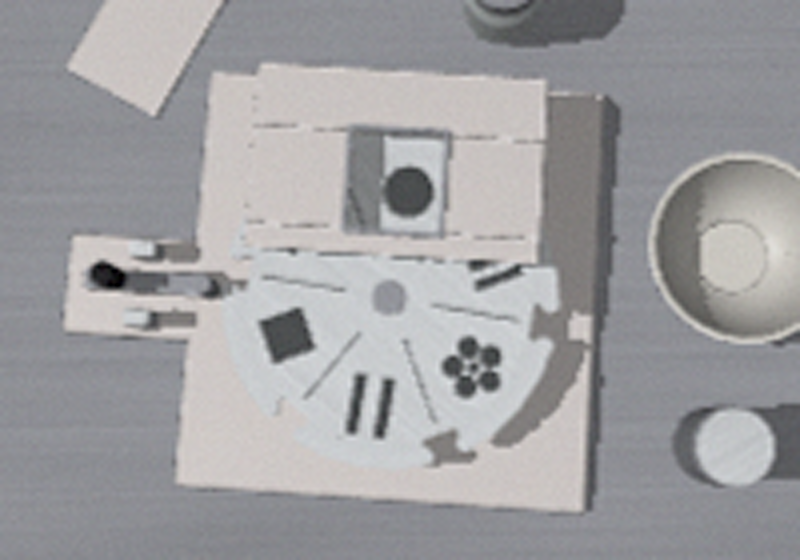

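The crop shows the window corners at about (350,127), (448,132), (443,236) and (345,232), the axis dot at (389,297) and the post top at (104,272). The pattern centres are the flower (472,367), two bars (371,406), square (287,335) and round (408,191).

```bash
cat > m.py <<'E'
from h import *
f=np.load("top0.npz"); im,d=f["im"],f["d"]
px=lambda a:(np.array(a,float)+.5)/4-.5+np.array([150,135])
c=bot.calibration("top")
# depth points over the disc
v,u=np.mgrid[205:250,208:285]; K=c["mtx"]; dd=d[v,u]
P=np.stack([(u-K[0,2])/K[0,0]*dd,-(v-K[1,2])/K[1,1]*dd,-dd],-1)@R.from_rotvec(c["orientation"]).as_matrix().T+c["origin"]
z=P[...,2]; h,e=np.histogram(z,np.arange(0,.09,.004)); print(list(zip(e.round(3),h)))
zd=np.median(z[(z>.025)&(z<.06)]); print("disc z",zd)
W=ray("top",px([(350,127),(448,132),(443,236),(345,232)]),.066); w=W.mean(0)
print("window",w,"sides",np.linalg.norm(np.diff(W[:,:2],axis=0),axis=1))
A=ray("top",px((389,297)),zd)[0]; post=ray("top",px((104,272)),.085)[0]
print("axis",A,"r win",np.linalg.norm((w-A)[:2]),"post",post,np.linalg.norm((post-A)[:2]))
xa=np.degrees(np.arctan2(*(w-A)[1::-1])); ya=np.degrees(np.arctan2(*(post-A)[1::-1])); print("stand x ang",xa,"y ang-90",ya-90)
e1=W[1]-W[0]; e2=W[0]-W[3];print("edge angs",np.degrees(np.arctan2(e1[1],e1[0]))+90,np.degrees(np.arctan2(e2[1],e2[0])))
for n,p in [("flower",(472,367)),("two",(371,406)),("sq",(287,335)),("round",(408,191))]:
    q=ray("top",px(p),zd)[0]-A; print(n,np.hypot(*q[:2]),np.degrees(np.arctan2(q[1],q[0]))-xa)
E
python3 m.py
```

```text
[(np.float64(0.0), np.int64(0)), (np.float64(0.004), np.int64(5)), (np.float64(0.008), np.int64(326)), (np.float64(0.012), np.int64(181)), (np.float64(0.016), np.int64(1)), (np.float64(0.02), np.int64(0)), (np.float64(0.024), np.int64(0)), (np.float64(0.028), np.int64(0)), (np.float64(0.032), np.int64(0)), (np.float64(0.036), np.int64(3)), (np.float64(0.04), np.int64(934)), (np.float64(0.044), np.int64(1962)), (np.float64(0.048), np.int64(34)), (np.float64(0.052), np.int64(0)), (np.float64(0.056), np.int64(0)), (np.float64(0.06), np.int64(0)), (np.float64(0.064), np.int64(0)), (np.float64(0.068), np.int64(0)), (np.float64(0.072), np.int64(0)), (np.float64(0.076), np.int64(0)), (np.float64(0.08), np.int64(0)), (np.float64(0.084), np.int64(0))]
disc z 0.04469081867696967
window [ 0.60454247 -0.01124568  0.066     ] sides [0.05557721 0.05932431 0.0549048 ]
axis [ 0.54140575 -0.0056895   0.04469082] r win 0.0633807179210037 post [0.55334571 0.1483047  0.085     ] 0.15445638858105562
stand x ang -5.029203871472673 y ang-90 -4.4335648663394664
edge angs -3.8309917361921038 -2.8147210277568164
flower 0.06157521376999953 -125.69434562265323
two 0.06229992731135225 175.2651032611583
sq 0.061861008593065765 114.8236154775606
round 0.06214498129622467 -5.520808524751365
```

```bash
cat >> h.py <<'E'
A=np.array([.5415,-.0060]); TH=np.radians(-4.5)
def stand2w(p): 
    c,s=np.cos(TH),np.sin(TH); return np.array([A[0]+c*p[0]-s*p[1],A[1]+s*p[0]+c*p[1],p[2]])
def w2stand(p):
    c,s=np.cos(TH),np.sin(TH); x,y=p[0]-A[0],p[1]-A[1]; return np.array([c*x+s*y,-s*x+c*y,p[2]])
def shift(p,s):  # stand point (m) -> tool shift cm
    return (R.from_rotvec(s["tcp_rot"]).as_matrix().T@(stand2w(p)-s["tool_pos"])*100).round(2)
def status():
    s=bot.read_state(); M=R.from_rotvec(s["tcp_rot"]).as_matrix()
    print("t",round(s["time"],2),"stand mm",(w2stand(s["tool_pos"])*1e3).round(2),"yaw-TH",(np.degrees(np.arctan2(M[1,0],M[0,0])-TH)).round(2),"F",s["wrist_force"].round(2),"w",round(s["width"],2)); return s
E
python3 - <<'E'
from h import *
s=status(); print(shift([-.0325,.0563,.23],s),shift([-.0325,.0563,.07],s))
E
```

```text
t 0.1 stand mm [-332.44 -678.01  230.05] yaw-TH 17.95 F [ 0.14  0.09 -0.05] w 1.0
[ 51.17 -60.61   0.13] [ 51.16 -60.58  16.13]
```

>>> step_arm:
  motion:
    - [0, 25, -30, 0, 8]
    - [0, 51.16, -60.6, 0, 18]
    - [0, 51.16, -60.6, 0, 18]
    - [0, 51.16, -60.6, 0, 18]
    - [0, 51.16, -60.6, 0, 18]
    - [0, 51.16, -60.6, 0, 18]
    - [0, 51.16, -60.6, 0, 18]
    - [0, 51.16, -60.6, 0, 18]
    - [0, 51.16, -60.6, 0, 18]
    - [0, 51.16, -60.6, 0, 18]
    - [0, 51.16, -60.6, 0, 18]
    - [0, 51.16, -60.6, 0, 18]
    - [0, 51.16, -60.6, 0, 18]
    - [0, 51.16, -60.6, 0, 18]
    - [0, 51.16, -60.6, 0, 18]
    - [0, 51.16, -60.6, 0, 18]
    - [0, 51.16, -60.6, 0, 18]
    - [0, 51.16, -60.6, 10, 18]
    - [0, 51.16, -60.6, 15, 18]
    - [0, 51.16, -60.6, 15, 18]
  force: 40

```text
time: 2.1
tool_pos: [0.5135, 0.0515, 0.0801]
tcp_rot: [3.139, -0.124, 0.002]
wrist_force: [0.8, 0.5, -1.3]
width: -0.002
grip_force: 0.0
```

Run:
```python
from h import *
s=status(); print(s["wrist_force"], shift([-.0325,.0563,.056],s))
s,im,d=snap("wrist"); cv2.imwrite("pics/w1.png",cv2.cvtColor(im,cv2.COLOR_RGB2BGR))
```

```text
t 2.1 stand mm [-32.45  55.17  80.06] yaw-TH -0.03 F [ 0.84  0.46 -1.29] w -0.0
[ 0.83768206  0.46053335 -1.29357646] [-0.01 -0.11  2.41]
```

View pics/w1.png

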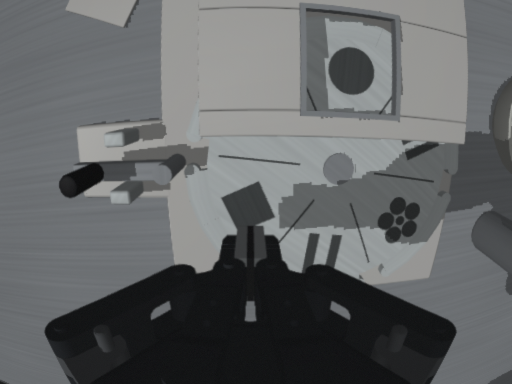

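The wrist view shows the fingertips at about (250,245), right over the pierced square. I'll start at 145°, between the patterns, and feel for the face there.

Run:
```python
from h import *
s=status(); print(shift([-.0532,.0373,.052],s))
```

```text
t 2.15 stand mm [-39.84  54.06  70.78] yaw-TH -0.05 F [-3.1  -0.53 -4.33] w -0.0
[-1.31  1.67  1.9 ]
```

>>> step_arm:
  motion:
    - [0, 0, 0, 0, 0]
    - [0, 0, 0, 0, 0]
    - [0, 0, 0, 0, 0]
    - [0, 0, 0, 0, 0]

```text
time: 2.55
tool_pos: [0.5162, 0.0519, 0.0845]
tcp_rot: [-3.139, 0.125, -0.009]
wrist_force: [0.2, -0.4, 0.2]
width: 0.0
grip_force: 0.0
```

Run:
```python
from h import *
s=status(); print(shift([-.0532,.0373,.052],s))
```

```text
t 2.55 stand mm [-29.75  55.73  84.52] yaw-TH -0.06 F [ 0.23 -0.45  0.21] w 0.0
[-2.36  1.85  3.24]
```

>>> step_arm:
  motion:
    - [0, -0.8, 0.6, 0.8, 0]
    - [0, -1.5, 1.2, 1.6, 0]
    - [0, -2.1, 1.7, 2.2, 0]
    - [0, -2.3, 1.8, 2.5, 0]
    - [0, -2.3, 1.8, 2.5, 0]
    - [0, -2.3, 1.8, 2.5, 0]
    - [0, -2.3, 1.8, 2.5, 0]
    - [0, -2.3, 1.8, 2.5, 0]
    - [0, -2.3, 1.8, 2.5, 0]
    - [0, -2.3, 1.8, 2.5, 0]

```text
time: 3.55
tool_pos: [0.4895, 0.0359, 0.0564]
tcp_rot: [-3.139, 0.124, -0.0]
wrist_force: [-0.2, 0.3, -0.2]
width: 0.001
grip_force: 0.0
```

Run:
```python
from h import *
s=status(); print(shift([-.0532,.0373,.052],s))
```

```text
t 3.55 stand mm [-55.14  37.68  56.42] yaw-TH -0.04 F [-0.23  0.29 -0.18] w 0.0
[0.19 0.04 0.44]
```

>>> step_arm:
  motion:
    - [0, 0.1, 0, 0.1, 0]
    - [0, 0.2, 0, 0.2, 0]
    - [0, 0.2, 0, 0.3, 0]
    - [0, 0.2, 0, 0.4, 0]
    - [0, 0.2, 0, 0.5, 0]
    - [0, 0.2, 0, 0.6, 0]
    - [0, 0.2, 0, 0.6, 0]
    - [0, 0.2, 0, 0.6, 0]
    - [0, 0.2, 0, 0.6, 0]
    - [0, 0.2, 0, 0.6, 0]

```text
time: 4.55
tool_pos: [0.4913, 0.0356, 0.0504]
tcp_rot: [-3.139, 0.125, -0.0]
wrist_force: [-0.2, -0.1, -0.2]
width: 0.0
grip_force: 0.0
```

>>> step_arm:
  motion:
    - [0, 0, 0, 0.03, 0]
    - [0, 0, 0, 0.06, 0]
    - [0, 0, 0, 0.09, 0]
    - [0, 0, 0, 0.1, 0]
    - [0, 0, 0, 0.1, 0]

```text
time: 5.05
tool_pos: [0.4912, 0.0356, 0.0492]
tcp_rot: [3.139, -0.125, -0.0]
wrist_force: [-0.4, -0.1, 0.1]
width: 0.0
grip_force: 0.0
```

>>> step_arm:
  motion:
    - [0, 0, 0, 0.03, 0]
    - [0, 0, 0, 0.06, 0]
    - [0, 0, 0, 0.09, 0]
    - [0, 0, 0, 0.1, 0]
    - [0, 0, 0, 0.1, 0]

```text
time: 5.55
tool_pos: [0.4912, 0.0356, 0.0482]
tcp_rot: [-3.139, 0.125, 0.0]
wrist_force: [0.4, -0.4, -0.3]
width: -0.002
grip_force: 0.0
```

>>> step_arm:
  motion:
    - [0, 0, 0, 0.03, 0]
    - [0, 0, 0, 0.06, 0]
    - [0, 0, 0, 0.09, 0]
    - [0, 0, 0, 0.1, 0]
    - [0, 0, 0, 0.1, 0]

```text
time: 6.05
tool_pos: [0.4912, 0.0356, 0.0472]
tcp_rot: [-3.139, 0.125, 0.0]
wrist_force: [0.2, -0.4, -0.5]
width: 0.001
grip_force: 0.0
```

>>> step_arm:
  motion:
    - [0, 0, 0, 0.03, 0]
    - [0, 0, 0, 0.06, 0]
    - [0, 0, 0, 0.09, 0]
    - [0, 0, 0, 0.1, 0]
    - [0, 0, 0, 0.1, 0]

```text
time: 6.55
tool_pos: [0.4912, 0.0356, 0.0463]
tcp_rot: [3.139, -0.125, -0.0]
wrist_force: [0.2, 0.5, -0.5]
width: 0.001
grip_force: 0.0
```

>>> step_arm:
  motion:
    - [0, 0, 0, 0.03, 0]
    - [0, 0, 0, 0.06, 0]
    - [0, 0, 0, 0.09, 0]
    - [0, 0, 0, 0.1, 0]
    - [0, 0, 0, 0.1, 0]

```text
time: 7.05
tool_pos: [0.4912, 0.0356, 0.0453]
tcp_rot: [3.139, -0.125, -0.0]
wrist_force: [0.3, -0.1, 0.5]
width: -0.0
grip_force: 0.0
```

>>> step_arm:
  motion:
    - [0, 0, 0, 0.03, 0]
    - [0, 0, 0, 0.06, 0]
    - [0, 0, 0, 0.09, 0]
    - [0, 0, 0, 0.1, 0]
    - [0, 0, 0, 0.1, 0]

```text
time: 7.55
tool_pos: [0.4913, 0.0357, 0.0444]
tcp_rot: [-3.139, 0.125, -0.0]
wrist_force: [-1.7, 0.2, 2.3]
width: -0.001
grip_force: 1.1
```

>>> step_arm:
  motion:
    - [0, 0, 0, 0.03, 0]
    - [0, 0, 0, 0.05, 0]
    - [0, 0, 0, 0.05, 0]

```text
time: 7.85
tool_pos: [0.4914, 0.0357, 0.0439]
tcp_rot: [-3.139, 0.125, -0.0]
wrist_force: [-1.3, 0.3, 3.3]
width: -0.002
grip_force: 1.4
```

>>> step_arm:
  motion:
    - [0, 0, 0, 0.03, 0]
    - [0, 0, 0, 0.05, 0]
    - [0, 0, 0, 0.05, 0]

```text
time: 8.15
tool_pos: [0.4914, 0.0357, 0.0434]
tcp_rot: [-3.139, 0.125, -0.0]
wrist_force: [-1.2, 0.1, 3.9]
width: -0.001
grip_force: 1.8
```

>>> step_arm:
  motion:
    - [0, 0, 0, 0.03, 0]
    - [0, 0, 0, 0.06, 0]
    - [0, 0, 0, 0.1, 0]
    - [0, 0, 0, 0.13, 0]
    - [0, 0, 0, 0.13, 0]

```text
time: 8.65
tool_pos: [0.4914, 0.0357, 0.0421]
tcp_rot: [-3.139, 0.125, -0.0]
wrist_force: [-1.3, -0.2, 4.8]
width: -0.001
grip_force: 2.6
```

Run:
```python
from h import *
s=status(); p=w2stand(s["tool_pos"]); a0=np.degrees(np.arctan2(p[1],p[0])); print(a0,np.hypot(*p[:2]))
for k in range(0,105,5):
    a=np.radians(a0+k); r=.065+( np.hypot(*p[:2])-.065)*max(0,1-k/15); print(k,shift([r*np.cos(a),r*np.sin(a),p[2]],s))
```

```text
t 8.65 stand mm [-53.23  37.6   42.11] yaw-TH -0.05 F [-1.34 -0.19  4.8 ] w -0.0
144.7669219504345 0.06517408223230653
0 [0. 0. 0.]
5 [-0.3   0.48 -0.  ]
10 [-0.56  0.99 -0.  ]
15 [-0.77  1.51 -0.  ]
20 [-0.95  2.05 -0.  ]
25 [-1.07  2.61 -0.  ]
30 [-1.15  3.17 -0.  ]
35 [-1.17  3.73 -0.  ]
40 [-1.15  4.3  -0.  ]
45 [-1.08  4.86 -0.  ]
50 [-0.96  5.42 -0.  ]
55 [-0.79  5.96 -0.  ]
60 [-0.57  6.48 -0.  ]
65 [-0.31  6.99 -0.  ]
70 [-0.01  7.47 -0.  ]
75 [ 0.33  7.92 -0.  ]
80 [ 0.72  8.34 -0.  ]
85 [ 1.13  8.72 -0.  ]
90 [ 1.58  9.07 -0.  ]
95 [ 2.06  9.37 -0.  ]
100 [ 2.56  9.64 -0.  ]
```

>>> step_arm:
  motion:
    - [0, 0, 0, 0.05, 0]
    - [0, 0, 0, 0.08, 0]
    - [0, -0.15, 0.24, 0.08, 0]
    - [0, -0.3, 0.48, 0.08, 0]
    - [0, -0.43, 0.73, 0.08, 0]
    - [0, -0.56, 0.99, 0.08, 0]
    - [0, -0.67, 1.25, 0.08, 0]
    - [0, -0.77, 1.51, 0.08, 0]
    - [0, -0.86, 1.78, 0.08, 0]
    - [0, -0.95, 2.05, 0.08, 0]
    - [0, -1.01, 2.33, 0.08, 0]
    - [0, -1.07, 2.61, 0.08, 0]
    - [0, -1.11, 2.89, 0.08, 0]
    - [0, -1.15, 3.17, 0.08, 0]

```text
time: 10.05
tool_pos: [0.4785, 0.0055, 0.0419]
tcp_rot: [-3.138, 0.125, -0.004]
wrist_force: [-0.2, 3.6, 5.4]
width: -0.0
grip_force: 2.8
```

Run:
```python
from h import *
s=status(); s,im,d=snap("top"); cv2.imwrite("pics/t2.png",cv2.cvtColor(cv2.resize(im[135:275,150:350],None,fx=4,fy=4,interpolation=cv2.INTER_CUBIC),cv2.COLOR_RGB2BGR))
```

```text
t 10.05 stand mm [-63.67   6.51  41.88] yaw-TH -0.07 F [-0.16  3.63  5.43] w -0.0
```

View pics/t2.png

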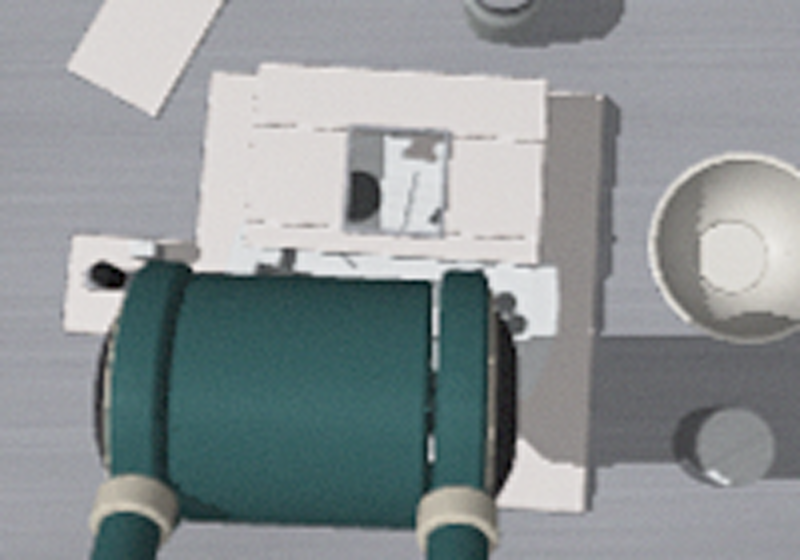

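The wheel follows the finger. The round pattern has left the window, a spoke line sits there at about (410,200), and the flower's edge is at about (510,310). I'll carry on round.

>>> step_arm:
  motion:
    - [0, -0.02, 0.28, 0.02, 0]
    - [0, -0.02, 0.56, 0.03, 0]
    - [0, -0.01, 0.85, 0.03, 0]
    - [0, 0, 1.13, 0.03, 0]
    - [0, 0.03, 1.41, 0.03, 0]
    - [0, 0.07, 1.69, 0.03, 0]
    - [0, 0.19, 2.25, 0.03, 0]
    - [0, 0.36, 2.79, 0.03, 0]
    - [0, 0.58, 3.31, 0.03, 0]
    - [0, 0.84, 3.82, 0.03, 0]
    - [0, 1.14, 4.3, 0.03, 0]
    - [0, 1.48, 4.75, 0.03, 0]
    - [0, 1.87, 5.17, 0.03, 0]
    - [0, 2.28, 5.55, 0.03, 0]
    - [0, 2.73, 5.9, 0.03, 0]
    - [0, 2.95, 6.05, 0.03, 0]
    - [0, 2.95, 6.05, 0.03, 0]

```text
time: 11.8
tool_pos: [0.5022, -0.0577, 0.0412]
tcp_rot: [-3.139, 0.125, -0.0]
wrist_force: [-1.5, 1.8, 5.9]
width: -0.003
grip_force: 3.3
```

>>> step_arm:
  motion:
    - [0, 0, 0, -0.4, 0]
    - [0, 0, 0, -1, 0]
    - [0, 0, -2, -2.5, 0]
    - [0, -2, -4, -2.5, 0]
    - [0, -2.6, -5.4, -2.5, 0]
    - [0, -2.6, -5.4, -2.5, 0]
    - [0, -2.6, -5.4, -2.5, 0]
    - [0, -2.6, -5.4, -2.5, 0]

```text
time: 12.6
tool_pos: [0.4806, -0.0022, 0.0658]
tcp_rot: [3.139, -0.125, 0.0]
wrist_force: [-0.0, -0.7, -0.4]
width: -0.003
grip_force: 0.0
```

Run:
```python
from h import *
s=status(); s,im,d=snap("wrist"); np.savez("w3.npz",im=im,p=s["tool_pos"],r=s["tcp_rot"]); print(bot.calibration("wrist"))
cv2.imwrite("pics/w3.png",cv2.cvtColor(im,cv2.COLOR_RGB2BGR))
```

```text
t 12.6 stand mm [-60.96  -1.03  65.76] yaw-TH -0.04 F [-0.03 -0.68 -0.37] w -0.0
{'mtx': array([[297.31863964,   0.        , 250.02888642],
       [  0.        , 297.31863964, 188.34423783],
       [  0.        ,   0.        ,   1.        ]]), 'T_tool_cam': array([[-6.87445919e-04,  9.60796849e-01,  2.77252490e-01,
         7.07020145e-02],
       [ 9.99999412e-01,  8.93145902e-04, -6.15634699e-04,
        -1.36915206e-04],
       [-8.39126804e-04,  2.77251903e-01, -9.60796897e-01,
        -1.44187946e-01],
       [ 0.00000000e+00,  0.00000000e+00,  0.00000000e+00,
         1.00000000e+00]])}
```

View pics/w3.png

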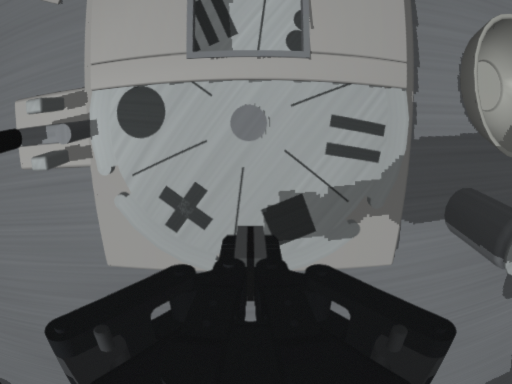

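The wrist view shows the round at (141,112), cross (186,207), square (289,219), two bars (356,138) and hub (248,122). The flower is just coming in at the window's right side.

```bash
cat >> h.py <<'E'
def wray(uv,z,pos,rot):
    c=bot.calibration("wrist"); K=c["mtx"]; T=c["T_tool_cam"]; M=R.from_rotvec(rot).as_matrix(); out=[]
    for u,v in uv:
        x,y=u-K[0,2],v-K[1,2]; r=np.hypot(x,y); t=r/K[0,0]
        d=M@T[:3,:3]@np.array([np.sin(t)*x/r,-np.sin(t)*y/r,-np.cos(t)]); o=pos+M@T[:3,3]
        out.append(o+d*(z-o[2])/d[2])
    return np.array(out)
E
python3 - <<'E'
from h import *
f=np.load("w3.npz")
uv=[(248,122),(141,112),(186,207),(289,219),(356,138),(15,140)]
P=np.array([w2stand(p) for p in wray(uv[:5],.0447,f["p"],f["r"])]); h=P[0]; print("hub",h*1e3)
for n,k,p in zip(["round","cross","sq","two"],[120,180,240,300],P[1:]):
    q=p-h; print(n,np.hypot(*q[:2])*1e3,(np.degrees(np.arctan2(q[1],q[0]))-k+180)%360-180)
s=status(); 
for a in [180]+list(range(180,226,3)): print(a,shift([.065*np.cos(np.radians(a)),.065*np.sin(np.radians(a)),.0413],s))
E
```

```text
hub [ 0.18913361  0.04586846 44.7       ]
round 61.99006295552752 -37.07851365762127
cross 62.14876772952422 -36.907572178068136
sq 62.39147035290784 -36.87694683929897
two 63.14802813103124 -37.09841724800134
t 12.65 stand mm [-60.96  -1.12  65.76] yaw-TH -0.07 F [ 0.5   0.16 -0.19] w 0.0
180 [-0.4  -0.11  2.45]
180 [-0.4  -0.11  2.45]
183 [-0.39  0.23  2.45]
186 [-0.37  0.57  2.45]
189 [-0.32  0.9   2.45]
192 [-0.26  1.24  2.45]
195 [-0.18  1.57  2.45]
198 [-0.08  1.9   2.45]
201 [0.03 2.22 2.45]
204 [0.16 2.53 2.45]
207 [0.31 2.84 2.45]
210 [0.47 3.14 2.45]
213 [0.65 3.43 2.45]
216 [0.84 3.71 2.45]
219 [1.05 3.98 2.45]
222 [1.27 4.24 2.45]
225 [1.5  4.48 2.45]
```

>>> step_arm:
  motion:
    - [0, -0.2, -0.35, 0.5, 0]
    - [0, -0.38, -0.68, 1, 0]
    - [0, -0.38, -0.68, 1.4, 0]
    - [0, -0.38, -0.68, 1.7, 0]
    - [0, -0.38, -0.68, 1.9, 0]
    - [0, -0.38, -0.68, 2.0, 0]
    - [0, -0.38, -0.68, 2.05, 0]
    - [0, -0.38, -0.68, 2.1, 0]
    - [0, -0.38, -0.68, 2.15, 0]
    - [0, -0.38, -0.68, 2.2, 0]
    - [0, -0.38, -0.68, 2.25, 0]
    - [0, -0.38, -0.68, 2.3, 0]
    - [0, -0.38, -0.68, 2.35, 0]
    - [0, -0.38, -0.68, 2.4, 0]
    - [0, -0.38, -0.68, 2.4, 0]
    - [0, -0.38, -0.68, 2.4, 0]

```text
time: 14.25
tool_pos: [0.4772, 0.0052, 0.0422]
tcp_rot: [3.139, -0.125, 0.001]
wrist_force: [-2.5, -0.5, 4.2]
width: 0.001
grip_force: 2.6
```

Run:
```python
from h import *
s=status(); p=w2stand(s["tool_pos"]); a0=np.degrees(np.arctan2(p[1],p[0]));r=np.hypot(*p[:2]);print(a0,r)
for k in [0,2,5,8,11,14,17,20,23,26,29,32,35,36,37,38,39]:
    a=np.radians(a0+k); print(k,shift([r*np.cos(a),r*np.sin(a),p[2]],s)[:2])
```

```text
t 14.25 stand mm [-64.96   6.16  42.15] yaw-TH -0.05 F [-2.53 -0.51  4.2 ] w 0.0
174.57951709056218 0.06525549892272592
0 [-0. -0.]
2 [-0.02  0.23]
5 [-0.03  0.57]
8 [-0.02  0.91]
11 [0.   1.25]
14 [0.05 1.59]
17 [0.11 1.93]
20 [0.18 2.26]
23 [0.28 2.59]
26 [0.39 2.91]
29 [0.52 3.23]
32 [0.66 3.54]
35 [0.82 3.84]
36 [0.88 3.94]
37 [0.94 4.03]
38 [1.   4.13]
39 [1.06 4.22]
```

>>> step_arm:
  motion:
    - [0, 0, 0, 0.05, 0]
    - [0, 0, 0, 0.09, 0]
    - [0, -0.02, 0.23, 0.09, 0]
    - [0, -0.03, 0.57, 0.09, 0]
    - [0, -0.02, 0.91, 0.09, 0]
    - [0, 0, 1.25, 0.09, 0]
    - [0, 0.05, 1.59, 0.09, 0]
    - [0, 0.11, 1.93, 0.09, 0]
    - [0, 0.18, 2.26, 0.09, 0]
    - [0, 0.28, 2.59, 0.09, 0]
    - [0, 0.39, 2.91, 0.09, 0]
    - [0, 0.52, 3.23, 0.09, 0]
    - [0, 0.66, 3.54, 0.09, 0]
    - [0, 0.82, 3.84, 0.09, 0]
    - [0, 0.94, 4.03, 0.09, 0]
    - [0, 0.97, 4.08, 0.09, 0]
    - [0, 0.97, 4.08, 0.09, 0]
    - [0, 0.97, 4.08, 0.09, 0]

```text
time: 16.05
tool_pos: [0.4841, -0.0357, 0.0415]
tcp_rot: [-3.138, 0.125, -0.002]
wrist_force: [-1.0, 2.6, 6.0]
width: 0.005
grip_force: 3.1
```

>>> step_arm:
  motion:
    - [0, 0, 0, -0.5, 0]
    - [0, 0, 0, -1.2, 0]
    - [0, -0.5, -1.5, -2.5, 0]
    - [0, -1, -3, -2.5, 0]
    - [0, -1, -4, -2.5, 0]
    - [0, -1, -4, -2.5, 0]
    - [0, -1, -4, -2.5, 0]
    - [0, -1, -4, -2.5, 0]

```text
time: 16.85
tool_pos: [0.4765, 0.0041, 0.0657]
tcp_rot: [3.139, -0.125, -0.001]
wrist_force: [0.2, -0.2, 0.7]
width: -0.003
grip_force: 0.0
```

Run:
```python
from h import *
s=status(); s,im,d=snap("wrist"); np.savez("w4.npz",im=im,p=s["tool_pos"],r=s["tcp_rot"])
cv2.imwrite("pics/w4.png",cv2.cvtColor(im,cv2.COLOR_RGB2BGR))
```

```text
t 16.85 stand mm [-65.56   4.99  65.71] yaw-TH -0.05 F [ 0.25 -0.21  0.69] w -0.0
```

View pics/w4.png

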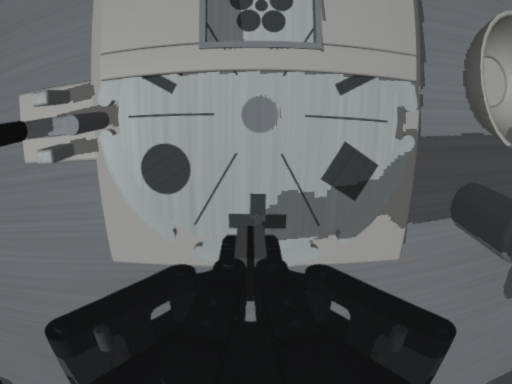

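The flower is in the window, with its dot at (262,5) above the hub at (260,114). The round is at (165,169), the square at (350,171) and the cross at (258,221). I'll check the angle and plan the latch push.

Run:
```python
from h import *
f=np.load("w4.npz")
P=np.array([w2stand(p) for p in wray([(260,114),(165,169),(258,221),(350,171),(262,5)],.0447,f["p"],f["r"])]); h=P[0]; print("hub",h*1e3)
for n,k,p in zip(["round","cross","sq","flower"],[120,180,240,0],P[1:]):
    q=p-h; print(n,np.hypot(*q[:2])*1e3,(np.degrees(np.arctan2(q[1],q[0]))-k+180)%360-180)
W=np.array([w2stand(p) for p in wray([(200,46),(323,46)],.066,f["p"],f["r"])]);print("window front corners",W*1e3)
# stand angle from base front edge z=.012
B=np.array([w2stand(p) for p in wray([(113,262),(400,265)],.012,f["p"],f["r"])]);print("base",B*1e3)
im,d=np.load("top0.npz")["im"],0
roi=im[180:225,165:200].max(2); v,u=np.where(roi<45); print("post px",u.min()+165,u.max()+165,v.min()+180,v.max()+180, (w2stand(ray("top",(u.mean()+165,v.mean()+180),.083)[0])*1e3).round(1))
s=status(); print(shift([0,.19,.11],s),shift([0,.19,.062],s),shift([0,.158,.062],s))
```

```text
hub [ 3.44347635e-02 -5.51753437e-01  4.47000000e+01]
round 63.157489663589224 -0.895130430769683
cross 62.9772936518805 -0.7288069218699889
sq 62.43700849211486 -0.8305552372728471
flower 62.776183038818225 -1.111473081171738
window front corners [[ 34.6593467   28.87513786  66.        ]
 [ 35.33659112 -30.44412985  66.        ]]
base [[-115.31950846  118.62949199   12.        ]
 [-120.01330874 -122.31317109   12.        ]]
post px 173 180 201 206 [ -1.9 152.6  83. ]
t 16.9 stand mm [-65.55   4.94  65.7 ] yaw-TH -0.07 F [-0.2   0.56 -0.16] w 0.0
[  6.53 -18.51  -4.44] [  6.53 -18.51   0.36] [  6.54 -15.31   0.36]
```

>>> step_arm:
  motion:
    - [0, 0, 0, -2, 0]
    - [0, 0, 0, -4, 0]
    - [0, 0, -1, -6, 0]
    - [0, 1, -4, -6.5, 0]
    - [0, 2.5, -8, -6.5, 0]
    - [0, 4, -12, -6.5, 0]
    - [0, 5.5, -15.5, -6.5, 0]
    - [0, 6.4, -18, -6.5, 0]
    - [0, 6.5, -19.2, -6.5, 0]
    - [0, 6.5, -19.2, -6.5, 0]
    - [0, 6.5, -19.2, -5, 0]
    - [0, 6.5, -19.2, -3, 0]
    - [0, 6.5, -19.2, -1, 0]
    - [0, 6.5, -19.2, 0.2, 0]
    - [0, 6.5, -19.2, 0.4, 0]
    - [0, 6.5, -19.2, 0.4, 0]
    - [0, 6.5, -19.2, 0.4, 0]
    - [0, 6.5, -19.2, 0.4, 0]

```text
time: 18.7
tool_pos: [0.5577, 0.1909, 0.0632]
tcp_rot: [-3.138, 0.125, -0.003]
wrist_force: [-0.6, -0.3, 0.2]
width: 0.002
grip_force: 0.0
```

Run:
```python
from h import *
s=status(); print(shift([-.001,.175,.062],s))
s,im,d=snap("wrist"); cv2.imwrite("pics/w5.png",cv2.cvtColor(im,cv2.COLOR_RGB2BGR))
```

```text
t 18.7 stand mm [  0.67 197.56  63.22] yaw-TH -0.05 F [-0.64 -0.27  0.19] w 0.0
[-0.17  2.26  0.12]
```

View pics/w5.png

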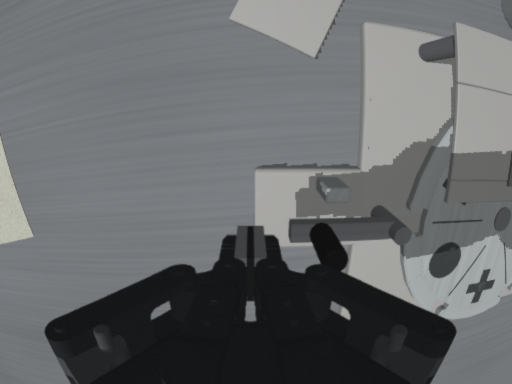

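The fingertips at (250,240) are outside the post, which is at about (325,240), and in line with it. I'll push towards the wheel.

>>> step_arm:
  motion:
    - [0, -0.1, 0.3, 0, 0]
    - [0, -0.1, 0.6, 0, 0]
    - [0, -0.1, 0.9, 0, 0]
    - [0, -0.1, 1.2, 0, 0]
    - [0, -0.1, 1.5, 0, 0]
    - [0, -0.1, 1.8, 0, 0]
    - [0, -0.1, 2.1, 0, 0]
    - [0, -0.1, 2.3, 0, 0]
    - [0, -0.1, 2.3, 0, 0]

```text
time: 19.65
tool_pos: [0.5538, 0.1677, 0.062]
tcp_rot: [-3.139, 0.125, -0.0]
wrist_force: [1.0, 0.7, -0.1]
width: 0.001
grip_force: 0.2
```

>>> step_arm:
  motion:
    - [0, 0, 0.15, 0, 0]
    - [0, 0, 0.3, 0, 0]
    - [0, 0, 0.45, 0, 0]
    - [0, 0, 0.6, 0, 0]
    - [0, 0, 0.6, 0, 0]

```text
time: 20.15
tool_pos: [0.5534, 0.1617, 0.062]
tcp_rot: [3.139, -0.125, 0.0]
wrist_force: [-0.5, 1.2, -0.4]
width: 0.002
grip_force: 0.5
```

>>> step_arm:
  motion:
    - [0, 0, 0.1, 0, 0]
    - [0, 0, 0.2, 0, 0]
    - [0, 0, 0.3, 0, 0]
    - [0, 0, 0.3, 0, 0]

```text
time: 20.55
tool_pos: [0.5531, 0.1588, 0.062]
tcp_rot: [3.139, -0.125, 0.0]
wrist_force: [0.5, 1.7, 0.1]
width: -0.002
grip_force: 0.6
```

>>> step_arm:
  motion:
    - [0, 0, 0.1, 0, 0]
    - [0, 0, 0.2, 0, 0]
    - [0, 0, 0.3, 0, 0]
    - [0, 0, 0.3, 0, 0]

```text
time: 20.95
tool_pos: [0.5529, 0.1559, 0.062]
tcp_rot: [-3.139, 0.125, -0.0]
wrist_force: [0.9, 2.4, -0.0]
width: -0.002
grip_force: 1.1
```

>>> step_arm:
  motion:
    - [0, 0, 0.1, 0, 0]
    - [0, 0, 0.2, 0, 0]
    - [0, 0, 0.3, 0, 0]
    - [0, 0, 0.3, 0, 0]

```text
time: 21.35
tool_pos: [0.5528, 0.1539, 0.0621]
tcp_rot: [-3.137, 0.125, -0.001]
wrist_force: [-0.5, 6.3, 0.0]
width: 0.0
grip_force: 3.1
```

>>> step_arm:
  motion:
    - [0, 0, 0.1, 0, 0]
    - [0, 0, 0.2, 0, 0]
    - [0, 0, 0.2, 0, 0]

```text
time: 21.65
tool_pos: [0.5529, 0.1535, 0.0623]
tcp_rot: [-3.134, 0.127, -0.002]
wrist_force: [0.1, 12.2, -3.2]
width: -0.002
grip_force: 6.0
```

It has stopped firmly. I'll back off and look.

>>> step_arm:
  motion:
    - [0, 0, -0.6, 0, 0]
    - [0, 0, -2, 0, 0]
    - [0, 0, -4, 0, 0]
    - [0, 0, -4, -3, 0]
    - [0, -2, -4, -7, 0]
    - [0, -6, -4, -10, 0]
    - [0, -10, -4, -10, 0]
    - [0, -14, 0, -10, 0]
    - [0, -15, 3, -10, 0]
    - [0, -15, 5, -10, 0]
    - [0, -15, 5, -10, 0]
    - [0, -15, 5, -10, 0]
    - [0, -15, 5, -10, 0]
    - [0, -15, 5, -10, 0]

```text
time: 23.05
tool_pos: [0.3995, 0.1137, 0.162]
tcp_rot: [-3.139, 0.123, 0.0]
wrist_force: [0.5, 0.1, 0.5]
width: -0.001
grip_force: 0.0
```

Run:
```python
from h import *
s=status(); s,a,d=snap("top"); s,b,d=snap("wrist")
im=np.hstack([cv2.resize(a[150:260,155:290],(405,330),interpolation=cv2.INTER_CUBIC),b[:330,120:]])
np.savez("w6.npz",p=s["tool_pos"],r=s["tcp_rot"])
cv2.imwrite("pics/f6.png",cv2.cvtColor(im,cv2.COLOR_RGB2BGR))
```

```text
t 23.05 stand mm [-151.    108.21  162.02] yaw-TH -0.0 F [0.46 0.15 0.48] w -0.0
```

View pics/f6.png

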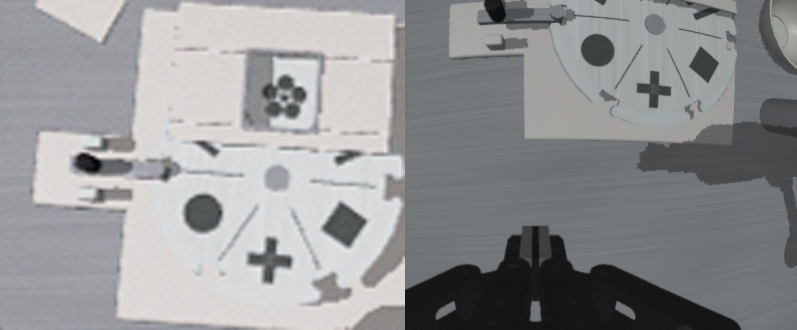

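The flower is centred in the window and the nose sits in the rim notch at about (172,168). I'll measure the travel from the post's dark mask in the two top views.

Run:
```python
from h import *
s,im,d=snap("top")
px=lambda a:(np.array(a,float)+.5)/3-.5+np.array([155,150])
def post(im):
    g=im[185:220,165:200].max(2).astype(float); w=np.clip(70-g,0,None)*(g<60); n,l,st,c=cv2.connectedComponentsWithStats((w>0).astype(np.uint8))
    k=1+st[1:,4].argmax(); w=w*(l==k); v,u=np.mgrid[185:220,165:200]; uv=((u*w).sum()/w.sum(),(v*w).sum()/w.sum()); return uv,w2stand(ray("top",uv,.08)[0])*1e3,st[k]
print(post(np.load("top0.npz")["im"])); print(post(im))
P=ray("top",px([(277,178),(285,97),(203,213),(270,260),(345,224)]),.0447); 
for k,p in zip([0,120,180,240],P[1:]):
    q=w2stand(p)-w2stand(P[0]); print((np.degrees(np.arctan2(q[1],q[0]))-k+180)%360-180)
```

```text
((np.float64(177.09415384615386), np.float64(203.60923076923078)), array([ -1.79513089, 152.54596119,  80.        ]), array([ 8, 16,  9,  6, 39], dtype=int32))
((np.float64(184.48338368580062), np.float64(203.9380664652568)), array([ -1.43736111, 136.18378362,  80.        ]), array([16, 16,  8,  6, 35], dtype=int32))
-1.5282976112348479
-0.8060898304757131
-0.7667640604963424
-0.18636086243128602
```

Travel measures 16.4 to 16.6 mm, which is close to the 15.5 mm limit. There is time, so I'll push once more, more firmly, to make sure it is at the stop.

>>> step_arm:
  motion:
    - [0, 0, -4, 0, 0]
    - [0, 3, -8, 0, 0]
    - [0, 7, -9, 0, 0]
    - [0, 11, -9, 0, 0]
    - [0, 14, -9, 0, 0]
    - [0, 15, -9, 1, 0]
    - [0, 15, -9, 4, 0]
    - [0, 15, -9, 7, 0]
    - [0, 15, -9, 9, 0]
    - [0, 15, -9, 10, 0]
    - [0, 15, -9, 10, 0]
    - [0, 15, -8, 10, 0]
    - [0, 15, -7, 10, 0]
    - [0, 15, -6.2, 10, 0]
    - [0, 15, -5.6, 10, 0]
    - [0, 15, -5.3, 10, 0]
    - [0, 15, -5.1, 10, 0]
    - [0, 15, -5, 10, 0]
    - [0, 15, -5, 10, 0]

```text
time: 25.1
tool_pos: [0.5534, 0.1537, 0.0631]
tcp_rot: [-3.134, 0.127, -0.003]
wrist_force: [-0.4, 8.9, 1.4]
width: -0.003
grip_force: 4.9
```

>>> step_arm:
  motion:
    - [0, 0, 0.04, 0, 0]
    - [0, 0, 0.08, 0, 0]
    - [0, 0, 0.1, 0, 0]
    - [0, 0, 0.1, 0, 0]

```text
time: 25.5
tool_pos: [0.5533, 0.1535, 0.0631]
tcp_rot: [-3.133, 0.127, -0.004]
wrist_force: [-0.3, 12.3, 0.9]
width: -0.005
grip_force: 6.2
```

>>> step_arm:
  motion:
    - [0, 0, 0.04, 0, 0]
    - [0, 0, 0.08, 0, 0]
    - [0, 0, 0.08, 0, 0]
    - [0, 0, 0.08, 0, 0]

```text
time: 25.9
tool_pos: [0.5534, 0.1534, 0.0632]
tcp_rot: [-3.132, 0.127, -0.004]
wrist_force: [-0.6, 15.0, 2.0]
width: -0.001
grip_force: 7.3
```

It's a hard stop, with no more travel at 15 N. I'll retreat and hand in.

>>> step_arm:
  motion:
    - [0, 0, -0.6, 0, 0]
    - [0, 0, -2, 0, 0]
    - [0, 0, -4, 0, 0]
    - [0, 0, -4, -3, 0]
    - [0, -1, -4, -7, 0]
    - [0, -2, -4, -10, 0]
    - [0, -2, -4, -10, 0]
    - [0, -2, -4, -10, 0]
    - [0, -2, -4, -10, 0]
    - [0, -2, -4, -10, 0]
    - [0, -2, -4, -10, 0]

```text
time: 27.0
tool_pos: [0.5348, 0.1903, 0.1603]
tcp_rot: [3.138, -0.125, -0.004]
wrist_force: [-1.2, -1.1, -0.3]
width: -0.0
grip_force: 0.0
```

```bash
python3 -c "
from h import *
status(); print(bot.finish_job())"
```

```text
t 27.0 stand mm [-22.06 195.12 160.33] yaw-TH -0.06 F [-1.18 -1.08 -0.29] w -0.0
the job is handed in; nothing more can be done
None
```

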